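Point out the flask to weigh and where to put it

TASK

Show a colleague what to weigh: first press the wide bar-shaped key of the balance right down and let it come up, to zero it. Then point from above at the middle-sized of the three stoppered conical flasks, with the fingertips 2 to 5 cm above the centre of its stopper, and hold there for two seconds; finally point the same way at the middle of the round weighing pan, hold two seconds and finish still pointing there. Never touch the flasks or the pan, do not press the round key, and lift or shift nothing on the bench.

Things in the scene. Friction and masses are not known exactly. Their poses are not given: they have to be found in the camera images.
- balance: white laboratory balance fixed to the bench, 240 mm (its x) by 200 mm (its y); origin at the centre of its underside, its -x side is the front, nearest the robot, x and y axes level, z up. The front apron (75 mm deep, top 40 mm above the bench) carries a dark display between two grey keys; behind it the casing rises to 52 mm and carries the pan
- tare_key (a joint): travel of the wide bar key in m: 0 up, 0.005 fully down; counts as pressed beyond 0.004; a spring pushes it back up (about 1 N to start, 4.6 N fully down)
- tare_key_top (a point): centre of the top of the wide bar key (24 mm along the balance's x, 46 mm along its y), on the +y side of the apron, at (-85, +56) mm in the balance's frame; when up, the top is 48 mm above the bench and 8 mm proud of the apron; pressed straight down
- round_key (a joint): travel of the small round key in m, 0 up to 0.005 down; must stay up
- round_key_top (a point): centre of the top of the small round key, 20 mm diameter, on the -y side of the apron, at (-85, -78) mm in the balance's frame; not to be pressed
- pan_centre (a point): centre of the upper face of the round steel weighing pan, 120 mm diameter, 61 mm above the bench, at (+35, 0) mm in the balance's frame
- flask_small: the smallest of three loose clear-glass conical flasks with black rubber stoppers, standing upright on the bench, 85 mm tall with its stopper, base 48 mm across; origin at the centre of its underside, z up
- flask_small_top (a point): centre of the top of the smallest flask's stopper (stopper 24 mm across), 85 mm above its underside
- flask_mid: the middle-sized of three loose clear-glass conical flasks with black rubber stoppers, standing upright on the bench, 115 mm tall with its stopper, base 66 mm across; origin at the centre of its underside, z up
- flask_mid_top (a point): centre of the top of the middle-sized flask's stopper (stopper 28 mm across), 115 mm above its underside
- flask_large: the largest of three loose clear-glass conical flasks with black rubber stoppers, standing upright on the bench, 155 mm tall with its stopper, base 84 mm across; origin at the centre of its underside, z up
- flask_large_top (a point): centre of the top of the largest flask's stopper (stopper 36 mm across), 155 mm above its underside
- dropper: bystander: white plastic dropper bottle, 34 mm across, 112 mm tall, origin under its centre
- beaker: bystander: glass beaker, 70 mm across, 90 mm tall, origin under its centre
- jar: bystander: white jar, 70 mm across, 110 mm tall, origin under its centre
- tip_box: bystander: flat box with clear lid, 87 x 122 x 63 mm, origin under its centre
- marker: bystander: marker pen lying on the bench, 130 mm long, 14 mm thick, along its x, origin under its centre
- scoop: bystander: steel measuring spoon lying on the bench, about 170 mm long, along its x
- lab_bottle: bystander: glass bottle with a blue cap, 60 mm across, 130 mm tall, origin under its centre
- pan: the round steel weighing pan, 120 mm diameter, 4 mm thick, fixed on the balance; origin at the centre of its underside; must not be touched
Mind the look-alikes: they are no part of the job. What is shaped like the flask_large but yellow is not meant. Leave any purple look-alike of the flask_small alone.

How it is judged:
By the outcome, as a careful person would: the job done as asked, in the order asked, and still so for the second after the job is handed in, with the robot touching nothing.
It also fails if it takes over 61 s, if anything falls off the work surface, if the arm or the gripper's body presses on something with over 40 N, if the wrist force passes 120 N, or if a joint passes its speed limit or range.

ROBOT

A 6-joint arm with a two-finger parallel gripper is mounted at the origin on the work surface. World frame = base frame: x ahead of the robot, y to its left, z up, the work surface at z = 0. Lengths are in m, angles in rad, forces in N, time in s.
With the tool pointing down it reaches from about 0.25 to 0.775 m from the base axis. Payload 4 kg.
Tool frame: the origin (TCP) lies on the centre line of the jaws, within the pads' length; the fingertips stand 14 mm ahead of it and the grasp point (between the pads) lies 5 mm behind it; z points along the fingers, y is the direction in which the jaws open and shut (so a half turn about z gives the same grasp; the last joint's range is limited). The gripper opens to 94 mm and grips with 3 to 60 N. Pads are 16 mm wide; open, the fingers measure 119 mm over their backs; the gripper's body (75 mm by 177 mm) begins 78 mm behind the grasp point.
Start: joints at [1.012, 0.087, 1.371, -0, 1.684, -0.103], TCP at [0.242, 0.494, 0.22] pointing down, gripper open.
Joint ranges: [-3.1, 3.1], [-0.76, 2.03], [0.27, 2.55], [-1.08, 4.22], [0.17, 2.65], [-2.57, 2.57]. Speed limits (rad/s): [2.79, 2.79, 3.14, 3.14, 3.14, 3.14].

INTERFACE

Orientations are given as [roll, pitch, yaw] about the fixed x, y, z axes, in that order (R = Rz(yaw) Ry(pitch) Rx(roll)).
In Python, from bench import robot, cams, spotter gives the robot as it stands.
- The arm moves only by the shell command python3 -m inch 'ROWS'. ROWS is JSON, a list of rows, each an object of numbers: "grip": the opening, from 0 (shut) to 1 (fully open); "dx", "dy", "dz": the shift along the tool's x, y, z in units of 25 mm (1.0 is 25 mm); "rx", "ry", "rz": the turn, a rotation vector about the tool's x, y, z in units of 5 degrees (1.0 is 5 degrees). A call has 1 to 12 rows; each row shifts and turns the pose as measured when the row begins, along the tool's axes as they then stand; what a row does not reach is not made up. A row lasts 1/8 s, in which the tool goes at most 62.5 mm and 10.7 degrees, less where a joint would pass 70% of its speed; a pose out of reach is approached as far as the arm can. A call is refused whole if a number of a shift passes 1 or a number of a turn 1, either way. A call with a gripper value outside its range is refused whole. The fingers move at their own pace and stop on an object; the grip force is fixed at half the most. Time passes only in rows, so rows that do not move let the fingers close. It gives the time, the measured TCP pose, the force and the opening at its end, in the units of the state.
- robot.get_obs(): the state, without advancing time (a new reading comes with each control period).
- cams.snapshot(name): name is "side" or "top" or "wrist"; returns a dict with "frame" (420x560x3 uint8, red, green, blue), "intrinsics" (3x3 intrinsics, pixels), "eye" and "orientation" of the camera in the world. Camera axes: x right, y up, looking along -z (the intrinsics and any distortion apply to the point x, -y, -z); pixel columns grow to the right and rows downward; lengths in m; the calibration is good to about 2 mm. The wrist camera is an equidistant fisheye: a pixel r from the principal point sees the ray r / f radians off the axis. A picture is of the moment at which its call begins. There is no depth.
- robot.close_job(): hands the job in, once; it reports no verdict.
Trained networks look in a picture, given as the dict that the camera call returned (one of the last four; its "shot" number tells which), for a name from the list of things; names that differ only in an ending like _2 or _b are one class to them, and where a whole thing is asked for, a point or a joint stands for the part that bears it (a point fixed in the world has none). Each returns a list of dicts, best first, with "score" (0 to 1); they miss things now and then, are a little off and sometimes report something else, mostly with a low value. They report only what shows in the picture. A call takes as long as a camera call. They do not tell look-alikes from the thing itself.
- spotter.regions_of(picture, query): "pixels" (420x560 bool, what is visible of it) and "extent" ([left, top, right, bottom] in pixels, round what is visible of it).
- spotter.place_of(picture, query): "pixel" ([column, row] in pixels: a listed point, or the origin of a listed thing).
The state is a dict: "time": time; "joint_positions": joint angles; "qvel": joint speeds; "joint_torque": joint torques, N m; "tool_pos": TCP position; "ee_rot": TCP orientation; "wrist_force": force on the tool from outside, world axes, zero at the start; "wrist_torque": the same for the moment, N m; "width": finger opening in m.
Only numpy, scipy, OpenCV 4.12 (cv2) and the standard library are available. Lean on these libraries where they do the work, as an engineer would, in place of code of your own. Each camera call takes 0.05 s, during which the arm holds its last target.

## Working session

There is one attempt and no reset: what is moved stays moved. The work goes in short steps, Python scripts to look and compute and a shell command to move; the robot and the scene stay as the last step left them, time stands still between calls to the robot, and variables do not carry over. Pictures are saved under pics/ and viewed, and the job is handed in when it is done.

```bash
ls; mkdir -p pics; python3 - <<'E'
from bench import robot,cams,spotter
import cv2
o=robot.get_obs();print(o)
for n in ["side","top","wrist"]:
    s=cams.snapshot(n);cv2.imwrite(f"pics/{n}0.png",s["frame"][:,:,::-1])
    print(n,s["intrinsics"],s["eye"],s["orientation"],[k for k in s])
    if n!="wrist":
        for q in ["tare_key_top","round_key_top","pan_centre","flask_mid_top","flask_large_top","flask_small_top","balance"]:
            print(q,[(p["pixel"],round(p["score"],2)) for p in spotter.place_of(s,q)])
E
```

```text
pics
{'time': 0.0, 'joint_positions': array([ 1.01185587e+00,  8.79476857e-02,  1.37222509e+00,  1.19303659e-05,
        1.68360984e+00, -1.03111932e-01]), 'qvel': array([ 0.00056362, -0.00043578, -0.00024859, -0.00150845, -0.00133978,
        0.00049345]), 'joint_torque': array([ 6.43206513e-04, -3.40190363e+01, -3.02426183e+01,  7.18711456e-02,
        3.31025384e-02, -1.83576230e-04]), 'tool_pos': array([0.24184576, 0.4934016 , 0.21832295]), 'ee_rot': array([-3.13941554e+00, -2.37205508e-04,  2.68576520e+00]), 'wrist_force': array([ 0.56036996, -0.84497659, -0.70184545]), 'wrist_torque': array([-0.00590664,  0.00805447,  0.03050164]), 'width': 0.09409287256461309}
side [[463.91146309   0.         283.96580699]
 [  0.         463.91146309 204.76521759]
 [  0.           0.           1.        ]] [ 0.28795271 -0.63406154  0.95170289] [ 0.7355116  -0.01699916 -0.28121044] ['frame', 'intrinsics', 'eye', 'orientation', 'shot']
tare_key_top [([294.6, 327.8], 0.57)]
round_key_top [([319.5, 387.5], 0.43)]
pan_centre [([356.9, 329.6], 0.58)]
flask_mid_top [([318.1, 197.1], 0.88), ([356.4, 3
[... 476 characters left out ...]
ey_top [([367.2, 227.4], 0.59), ([193.6, 187.1], 0.29)]
round_key_top [([411.3, 229.0], 0.62), ([256.3, 154.5], 0.55)]
pan_centre [([380.5, 191.1], 0.72), ([155.2, 201.9], 0.37)]
flask_mid_top [([281.6, 181.6], 0.84)]
flask_large_top [([192.8, 189.0], 0.87), ([235.4, 279.1], 0.61)]
flask_small_top [([263.7, 210.3], 0.69), ([378.2, 205.9], 0.67), ([235.3, 216.0], 0.47)]
balance [([378.0, 208.0], 0.97), ([237.9, 217.6], 0.29)]
wrist [[325.1922621    0.         280.08786092]
 [  0.         325.1922621  208.11764184]
 [  0.           0.           1.        ]] [0.1660801  0.53091956 0.38407157] [-2.93329681e-01  9.30748539e-05  1.11476735e+00] ['frame', 'intrinsics', 'eye', 'orientation', 'shot']
```

View pics/side0.png

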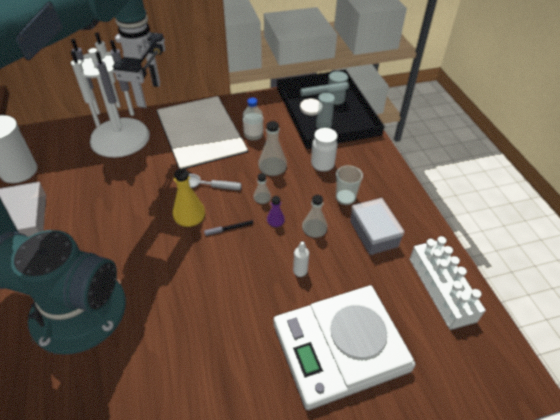

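View pics/top0.png

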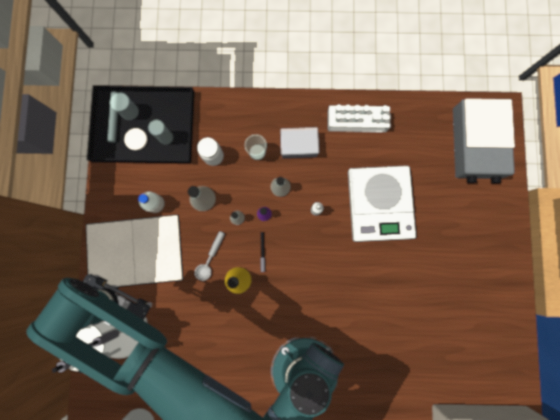

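```bash
cat > h.py <<'E'
import numpy as np
from scipy.spatial.transform import Rotation as Ro
def ray(s,p):
    K=s["intrinsics"];d=np.array([(p[0]-K[0,2])/K[0,0],-(p[1]-K[1,2])/K[1,1],-1])
    return np.array(s["eye"]),Ro.from_euler("xyz",s["orientation"]).as_matrix()@d
def atz(s,p,z):
    e,d=ray(s,p);return e+d*(z-e[2])/d[2]
def proj(s,P):
    c=Ro.from_euler("xyz",s["orientation"]).as_matrix().T@(np.array(P)-s["eye"]);K=s["intrinsics"]
    return K[0,2]-K[0,0]*c[0]/c[2],K[1,2]+K[1,1]*c[1]/c[2]
E
python3 - <<'E'
from bench import robot,cams,spotter
from h import *
H={"tare_key_top":.048,"round_key_top":.048,"pan_centre":.061,"flask_mid_top":.115,"flask_large_top":.155,"flask_small_top":.085,"balance":0}
for n in ["side","top"]:
    s=cams.snapshot(n)
    for q in H:
        for p in spotter.place_of(s,q): print(n,q,np.round(p["pixel"]),round(p["score"],2),np.round(atz(s,p["pixel"],H[q]),3))
E
```

```text
side tare_key_top [295. 330.] 0.57 [ 0.454 -0.2    0.048]
side tare_key_top [262. 196.] 0.34 [0.481 0.192 0.048]
side round_key_top [227. 227.] 0.61 [0.37  0.113 0.048]
side round_key_top [318. 386.] 0.56 [ 0.463 -0.327  0.048]
side pan_centre [357. 330.] 0.96 [ 0.576 -0.242  0.061]
side pan_centre [226. 225.] 0.53 [0.367 0.108 0.061]
side flask_mid_top [317. 199.] 0.86 [0.596 0.086 0.115]
side flask_mid_top [300. 268.] 0.67 [ 0.494 -0.096  0.115]
side flask_mid_top [315. 228.] 0.46 [ 0.56  -0.     0.115]
side flask_large_top [183. 173.] 0.87 [0.29  0.223 0.155]
side flask_large_top [274. 120.] 0.59 [0.562 0.364 0.155]
side flask_small_top [263. 177.] 0.77 [0.495 0.225 0.085]
side flask_small_top [275. 198.] 0.61 [0.505 0.144 0.085]
side flask_small_top [316. 228.] 0.61 [0.574 0.021 0.085]
side flask_small_top [272. 165.] 0.48 [0.529 0.264 0.085]
side balance [340. 350.] 0.84 [ 0.541 -0.25   0.   ]
top tare_key_top [362. 228.] 0.64 [ 0.459 -0.177  0.048]
top round_key_top [152. 203.] 0.63 [0.526 0.506 0.048]
top round_key_top [411. 228.] 0.51 [ 0.461 -0.335  0.048]
top pan_centre [382. 193.] 0.87 [ 0.571 -0.24   0.061]
top flask_mid_top [281. 178.] 0.76 [0.603 0.087 0.115]
top flask_large_top [236. 280.] 0.84 [0.293 0.214 0.155]
top flask_large_top [192. 190.] 0.73 [0.554 0.354 0.155]
top flask_large_top [206. 195.] 0.51 [0.54  0.312 0.155]
top flask_large_top [262. 253.] 0.3 [0.37  0.14  0.155]
top flask_small_top [237. 216.] 0.49 [0.487 0.224 0.085]
top flask_small_top [259. 211.] 0.42 [0.502 0.156 0.085]
top balance [377. 205.] 0.91 [ 0.541 -0.236  0.   ]
```

The side view shows the mid flask's stopper near (317,199), the purple look-alike at (276,205), the bar key near (295,328) and the round key near (319,387). In the top view the keys are near (368,229) and (411,228), and the pan is near (382,192). I'll zoom in to refine these.

```bash
python3 - <<'E'
from bench import robot,cams,spotter
from h import *
import cv2
A=cams.snapshot("side");B=cams.snapshot("top")
yaw=None
th,rk=[],[]
def C(im,x,y,w,h,k): return cv2.resize(im[y:y+h,x:x+w,::-1],None,fx=k,fy=k,interpolation=cv2.INTER_CUBIC)
# candidates overlay: balance pose from origin+yaw
def pts(bx,by,yaw):
    c,s_=np.cos(yaw),np.sin(yaw)
    f=lambda x,y,z:(bx+c*x-s_*y,by+s_*x+c*y,z)
    return [f(-.085+a*.012,.056+b*.023,.048) for a,b in((-1,-1),(-1,1),(1,1),(1,-1))],f(-.085,-.078,.048),f(.035,0,.061),[f(a*.12,b*.1,.04 if a<0 else .052) for a,b in((-1,-1),(-1,1),(1,1),(1,-1))]
from scipy.optimize import least_squares
# fit from pan ellipse & keys via reports
pan=[];
for s in(A,B):
    r=spotter.regions_of(s,"pan")[0];m=r["pixels"];cy,cx=np.argwhere(m).mean(0);print("pan mask",cx,cy,m.sum(),r["score"],atz(s,(cx,cy),.061));
    r=spotter.regions_of(s,"tare_key")
    for q in r:
        cy,cx=np.argwhere(q["pixels"]).mean(0);print("key mask",cx,cy,q["pixels"].sum(),q["score"],atz(s,(cx,cy),.048))
    for q in spotter.regions_of(s,"flask_mid"):print("flask",q["extent"],q["score"])
cv2.imwrite("pics/a1.png",C(A["frame"],260,275,160,140,5)[:600,:800])
cv2.imwrite("pics/b1.png",C(B["frame"],340,155,90,95,6))
cv2.imwrite("pics/c1.png",np.hstack([C(A["frame"],290,180,60,60,6),C(B["frame"],255,160,60,60,6)]))
E
```

```text
pan mask 323.2809248554913 149.3421965317919 865 0.6 [0.69699004 0.31508089 0.061     ]
key mask 294.37759336099583 327.8713692946058 241 0.67 [ 0.45332413 -0.19647128  0.048     ]
key mask 357.9547342192691 330.73546511627904 2408 0.62 [ 0.58101247 -0.23898753  0.048     ]
flask [300.2, 193.8, 328.1, 236.8] 0.91
pan mask 382.1561302681992 191.14367816091954 1044 0.96 [ 0.57682342 -0.23972232  0.061     ]
key mask 208.16836734693877 259.48724489795916 392 0.6 [0.34857492 0.31582631 0.048     ]
key mask 150.7930174563591 202.10972568578555 401 0.31 [0.53023776 0.50984932 0.048     ]
flask [269.7, 180.1, 291.2, 200.3] 0.85
```

View pics/a1.png

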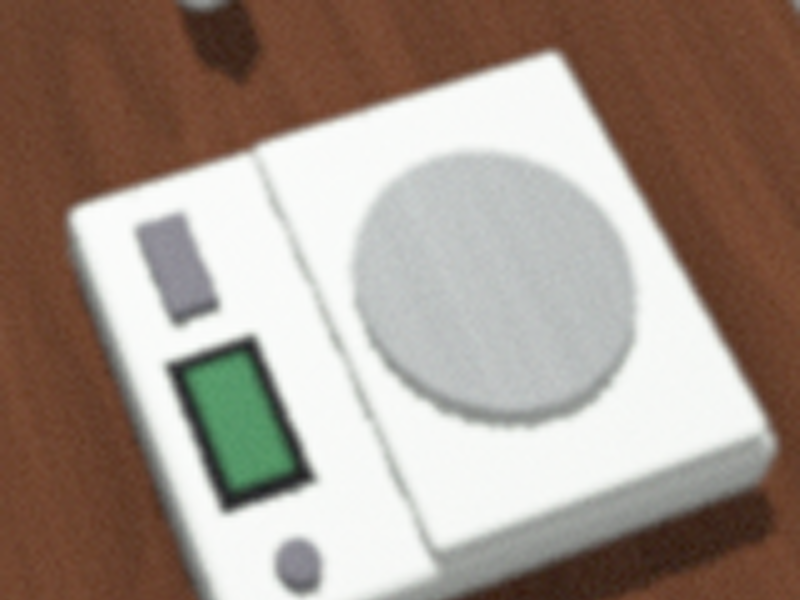

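View pics/b1.png

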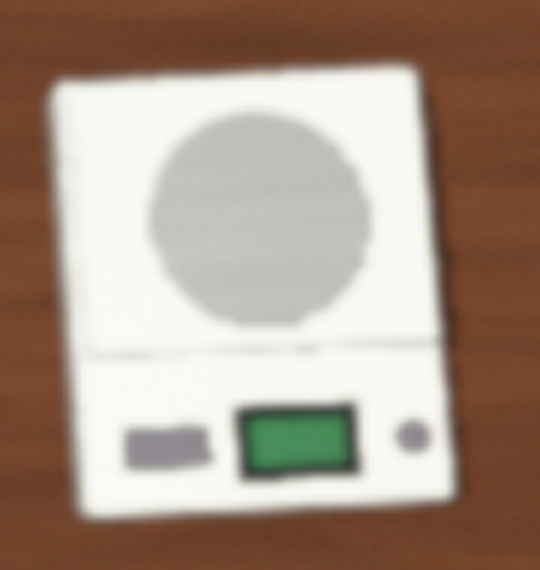

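View pics/c1.png

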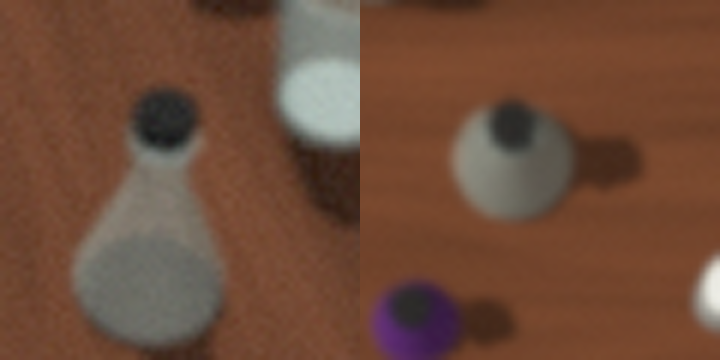

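```bash
python3 - <<'E'
from bench import robot,cams
from h import *
from scipy.optimize import least_squares
A=cams.snapshot("side");B=cams.snapshot("top")
L=[(A,(295.3,327.2),(-.085,.056,.048)),(A,(319.8,387.5),(-.085,-.078,.048)),(A,(358.7,331),(.035,0,.061)),
(B,(367.8,229.5),(-.085,.056,.048)),(B,(408.8,227.6),(-.085,-.078,.048)),(B,(383.4,191.3),(.035,0,.061)),
(B,(352.5+.5-3.8+0,168.7),(.12,.1,.052)),(B,(409.3,166),(.12,-.1,.052)),(B,(353.8,241),(-.12,.1,.04)),(B,(415.9,238.2),(-.12,-.1,.04))]
def W(v,p):
    c,s=np.cos(v[2]),np.sin(v[2]);return np.array([v[0]+c*p[0]-s*p[1],v[1]+s*p[0]+c*p[1],p[2]])
for LL in (L,L[:6]):
    f=lambda v:np.concatenate([np.array(proj(s,W(v,q)))-p for s,p,q in LL])
    r=least_squares(f,[.54,-.24,0],loss="soft_l1");print(r.x,np.round(f(r.x).reshape(-1,2),1).tolist())
    for q in L[:3]:print(W(r.x,q[2]))
# triangulate stopper
ps=[(A,(317.3,199.0)),(B,(280.3,180.5))]
f=lambda P:np.concatenate([np.array(proj(s,P))-p for s,p in ps]);r=least_squares(f,[.6,.09,.1]);print(r.x,r.fun)
for s,p in ps:print(atz(s,p,.115))
E
```

```text
[ 0.54217418 -0.24519226  0.06775989] [[-1.0, 0.1], [-0.9, -0.4], [-0.9, -1.1], [0.1, -0.2], [0.5, -0.4], [-0.3, -0.2], [0.7, -1.2], [1.4, -1.5], [0.9, -0.0], [0.4, -0.4]]
[ 0.45357758 -0.19507596  0.048     ]
[ 0.46265046 -0.32876845  0.048     ]
[ 0.57709386 -0.24282248  0.061     ]
[ 0.54314798 -0.24666133  0.05781147] [[-0.3, 0.1], [-0.7, -0.1], [-0.2, -0.4], [0.3, -0.6], [0.7, -0.5], [0.3, -0.5]]
[ 0.45505435 -0.19566612  0.048     ]
[ 0.46279677 -0.32944226  0.048     ]
[ 0.57808951 -0.24463905  0.061     ]
[0.59724022 0.08940061 0.11142322] [-0.17411052  0.02998344  0.04779505 -0.2176085 ]
[0.5963712  0.08630386 0.115     ]
[0.59586041 0.08950567 0.115     ]
```

```bash
python3 -m inch '[{"grip":0,"rz":-1,"dz":-0.4},{"grip":0,"rz":-1,"dz":-0.4},{"grip":0,"rz":-1,"dz":-0.4},{"grip":0,"rz":-1},{"grip":0,"rz":-1},{"grip":0,"rz":-1},{"grip":0}]'
```

```text
invalid input at $[0]: expected keys grip, dx, dy, dz, rx, ry, rz
```

```bash
python3 -m inch '[{"grip":0,"dx":0,"dy":0,"dz":-0.4,"rx":0,"ry":0,"rz":-1},{"grip":0,"dx":0,"dy":0,"dz":-0.4,"rx":0,"ry":0,"rz":-1},{"grip":0,"dx":0,"dy":0,"dz":-0.4,"rx":0,"ry":0,"rz":-1},{"grip":0,"dx":0,"dy":0,"dz":0,"rx":0,"ry":0,"rz":-1},{"grip":0,"dx":0,"dy":0,"dz":0,"rx":0,"ry":0,"rz":-1},{"grip":0,"dx":0,"dy":0,"dz":0,"rx":0,"ry":0,"rz":-1},{"grip":0,"dx":0,"dy":0,"dz":0,"rx":0,"ry":0,"rz":0}]'
```

```text
time: 3.02
tool_pos: [0.2421, 0.4939, 0.2505]
ee_rot: [3.142, -0.0, -3.057]
wrist_force: [0.1, -0.4, -0.0]
width: 0.0277
```

```bash
python3 -m inch '[{"grip":0,"dx":-0.21,"dy":-1,"dz":0,"rx":0,"ry":0,"rz":0},{"grip":0,"dx":-0.21,"dy":-1,"dz":0,"rx":0,"ry":0,"rz":0},{"grip":0,"dx":-0.21,"dy":-1,"dz":0,"rx":0,"ry":0,"rz":0},{"grip":0,"dx":-0.21,"dy":-1,"dz":0,"rx":0,"ry":0,"rz":0},{"grip":0,"dx":-0.21,"dy":-1,"dz":0,"rx":0,"ry":0,"rz":0},{"grip":0,"dx":-0.21,"dy":-1,"dz":0,"rx":0,"ry":0,"rz":0},{"grip":0,"dx":-0.21,"dy":-1,"dz":0,"rx":0,"ry":0,"rz":0},{"grip":0,"dx":-0.21,"dy":-1,"dz":0,"rx":0,"ry":0,"rz":0},{"grip":0,"dx":-0.21,"dy":-1,"dz":0,"rx":0,"ry":0,"rz":0},{"grip":0,"dx":-0.21,"dy":-1,"dz":0,"rx":0,"ry":0,"rz":0},{"grip":0,"dx":-0.21,"dy":-1,"dz":0,"rx":0,"ry":0,"rz":0},{"grip":0,"dx":-0.21,"dy":-1,"dz":0,"rx":0,"ry":0,"rz":0}]'
```

```text
time: 4.53
tool_pos: [0.3294, 0.1916, 0.2507]
ee_rot: [3.141, 0.003, -3.074]
wrist_force: [0.7, 0.4, 0.3]
width: 0.0002
```

```bash
python3 -m inch '[{"grip":0,"dx":-0.21,"dy":-1,"dz":0,"rx":0,"ry":0,"rz":0},{"grip":0,"dx":-0.21,"dy":-1,"dz":0,"rx":0,"ry":0,"rz":0},{"grip":0,"dx":-0.21,"dy":-1,"dz":0,"rx":0,"ry":0,"rz":0},{"grip":0,"dx":-0.21,"dy":-1,"dz":0,"rx":0,"ry":0,"rz":0},{"grip":0,"dx":-0.21,"dy":-1,"dz":0,"rx":0,"ry":0,"rz":0},{"grip":0,"dx":-0.21,"dy":-1,"dz":0,"rx":0,"ry":0,"rz":0},{"grip":0,"dx":-0.21,"dy":-1,"dz":0,"rx":0,"ry":0,"rz":0},{"grip":0,"dx":-0.21,"dy":-1,"dz":0,"rx":0,"ry":0,"rz":0},{"grip":0,"dx":-0.21,"dy":-1,"dz":0,"rx":0,"ry":0,"rz":0},{"grip":0,"dx":-0.21,"dy":-1,"dz":0,"rx":0,"ry":0,"rz":0},{"grip":0,"dx":-0.21,"dy":-1,"dz":0,"rx":0,"ry":0,"rz":0},{"grip":0,"dx":-0.21,"dy":-1,"dz":0,"rx":0,"ry":0,"rz":0}]'
```

```text
time: 6.02
tool_pos: [0.4113, -0.1143, 0.2526]
ee_rot: [3.141, 0.009, -3.094]
wrist_force: [-0.8, 0.1, 0.3]
width: 0.0009
```

```bash
python3 -m inch '[{"grip":0,"dx":-0.4,"dy":-0.8,"dz":0.3,"rx":0,"ry":0,"rz":0},{"grip":0,"dx":-0.4,"dy":-0.8,"dz":0.5,"rx":0,"ry":0,"rz":0},{"grip":0,"dx":-0.4,"dy":-0.8,"dz":0.8,"rx":0,"ry":0,"rz":0},{"grip":0,"dx":-0.4,"dy":-0.9,"dz":1,"rx":0,"ry":0,"rz":0},{"grip":0,"dx":0,"dy":0,"dz":1,"rx":0,"ry":0,"rz":0},{"grip":0,"dx":0,"dy":0,"dz":1,"rx":0,"ry":0,"rz":0},{"grip":0,"dx":0,"dy":0,"dz":0.6,"rx":0,"ry":0,"rz":0},{"grip":0,"dx":0,"dy":0,"dz":0,"rx":0,"ry":0,"rz":0}]'; python3 - <<'E'
from bench import robot,cams
from h import *
import cv2
for n in("side","top","wrist"):
    A=cams.snapshot(n);f=A["frame"]
    if n=="side":f=cv2.resize(f[250:,230:430],None,fx=4,fy=3.5)
    if n=="top":f=cv2.resize(f[140:260,320:450],None,fx=5,fy=5)
    cv2.imwrite(f"pics/d_{n}.png",f[:600,:800,::-1])
print(robot.get_obs())
E
```

```text
time: 7.02
tool_pos: [0.4585, -0.2002, 0.1203]
ee_rot: [-3.141, 0.012, -3.11]
wrist_force: [0.5, -0.2, -0.2]
width: 0.0005
{'time': 7.175, 'joint_positions': array([-0.52921296,  0.00805114,  1.64694561,  0.00619601,  1.4712318 ,
       -2.13280734]), 'qvel': array([ 0.00128586, -0.0057818 , -0.00778989, -0.00088888, -0.00157421,
       -0.00172681]), 'joint_torque': array([-2.10988690e-02, -2.90288061e+01, -2.86949480e+01, -2.92512635e-02,
        1.20350954e-02,  3.80946411e-03]), 'tool_pos': array([ 0.45979862, -0.20094397,  0.12261968]), 'ee_rot': array([-3.1386306 ,  0.01628954, -3.10933899]), 'wrist_force': array([-0.17970775,  0.21888831, -1.17636614]), 'wrist_torque': array([-0.01196951, -0.02286521, -0.01814437]), 'width': 0.0005635536539947203}
```

View pics/d_side.png

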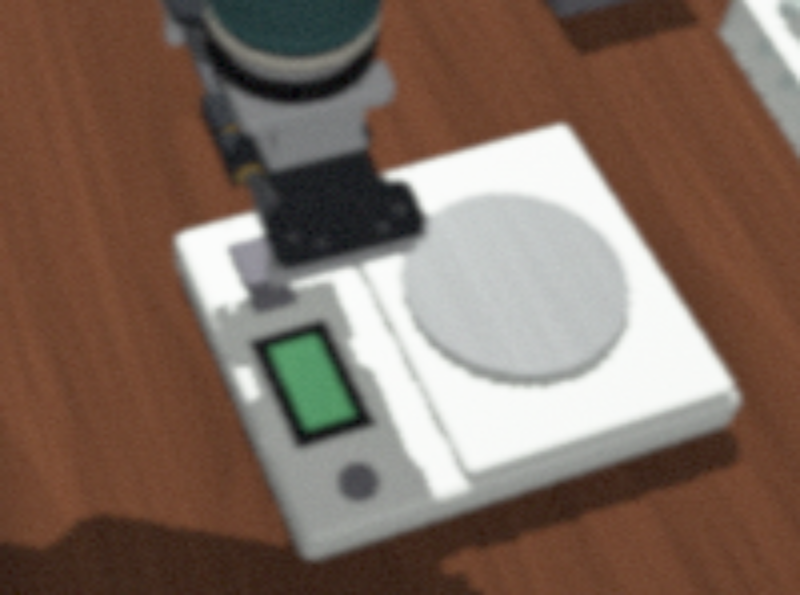

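View pics/d_wrist.png

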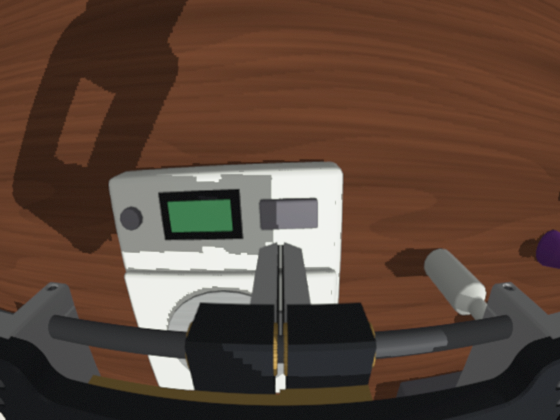

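```bash
python3 -m inch '[{"grip":0,"dx":0.18,"dy":0.2,"dz":0,"rx":0,"ry":-0.15,"rz":0},{"grip":0,"dx":0,"dy":0,"dz":0.8,"rx":0,"ry":0,"rz":0},{"grip":0,"dx":0,"dy":0,"dz":0.8,"rx":0,"ry":0,"rz":0},{"grip":0,"dx":0,"dy":0,"dz":0,"rx":0,"ry":0,"rz":0}]'
```

```text
time: 7.68
tool_pos: [0.458, -0.1964, 0.0867]
ee_rot: [-3.134, 0.039, -3.109]
wrist_force: [0.5, 0.2, -0.1]
width: 0.0001
```

```bash
python3 -m inch '[{"grip":0,"dx":0.12,"dy":0,"dz":0.2,"rx":0,"ry":0.45,"rz":0},{"grip":0,"dx":0,"dy":0,"dz":0.2,"rx":0,"ry":0,"rz":0},{"grip":0,"dx":0,"dy":0,"dz":0,"rx":0,"ry":0,"rz":0}]'; python3 -c "
from bench import robot
for i in range(1):
  o=robot.get_obs();print(o['tool_pos'],o['ee_rot'])"
```

```text
time: 8.05
tool_pos: [0.4563, -0.1971, 0.0789]
ee_rot: [-3.132, 0.001, -3.109]
wrist_force: [0.8, 0.5, -0.1]
width: 0.0008
[ 0.45632828 -0.19713227  0.07893626] [-3.13157550e+00  1.19342877e-03 -3.10925248e+00]
```

```bash
python3 -m inch '[{"grip":0,"dx":0.05,"dy":0.05,"dz":0.4,"rx":0,"ry":0,"rz":0},{"grip":0,"dx":0,"dy":0,"dz":0.2,"rx":0,"ry":0,"rz":0},{"grip":0,"dx":0,"dy":0,"dz":0,"rx":0,"ry":0,"rz":0}]'; python3 -m inch '[{"grip":0,"dx":0,"dy":0,"dz":0.12,"rx":0,"ry":0,"rz":0}]'; python3 -m inch '[{"grip":0,"dx":0,"dy":0,"dz":0.1,"rx":0,"ry":0,"rz":0}]'
```

```text
time: 8.43
tool_pos: [0.455, -0.196, 0.063]
ee_rot: [-3.131, 0.001, -3.109]
wrist_force: [0.2, -0.8, 0.3]
width: 0.0006
time: 8.55
tool_pos: [0.4552, -0.1962, 0.0603]
ee_rot: [-3.131, 0.002, -3.109]
wrist_force: [-0.4, 0.4, 1.8]
width: 0.0003
time: 8.68
tool_pos: [0.4553, -0.1962, 0.0582]
ee_rot: [-3.131, 0.002, -3.109]
wrist_force: [-1.1, 0.6, 2.7]
width: 0.0007
```

Force rises as the spring predicts, so I'll continue to the stop.

```bash
python3 -m inch '[{"grip":0,"dx":0,"dy":0,"dz":0.08,"rx":0,"ry":0,"rz":0}]'; python3 -m inch '[{"grip":0,"dx":0,"dy":0,"dz":0.06,"rx":0,"ry":0,"rz":0}]';python3 -m inch '[{"grip":0,"dx":0,"dy":0,"dz":0.06,"rx":0,"ry":0,"rz":0}]'
```

```text
time: 8.8
tool_pos: [0.4554, -0.1963, 0.0571]
ee_rot: [-3.131, 0.002, -3.109]
wrist_force: [-3.4, 2.5, 11.0]
width: 0.0007
time: 8.93
tool_pos: [0.4554, -0.1963, 0.0571]
ee_rot: [-3.131, 0.002, -3.109]
wrist_force: [-5.3, 2.1, 11.6]
width: 0.0004
time: 9.05
tool_pos: [0.4553, -0.1962, 0.0571]
ee_rot: [-3.131, 0.002, -3.109]
wrist_force: [-3.8, 2.3, 9.7]
width: 0.0005
```

Bottomed at tip z 43 mm with 11 N, as expected for full travel. Now I'll lift.

```bash
python3 -m inch '[{"grip":0,"dx":0,"dy":0,"dz":-0.4,"rx":0,"ry":0,"rz":0},{"grip":0,"dx":0,"dy":0,"dz":-0.8,"rx":0,"ry":0,"rz":0},{"grip":0,"dx":0,"dy":0,"dz":-1,"rx":0,"ry":0,"rz":0},{"grip":0,"dx":0,"dy":0,"dz":-1,"rx":0,"ry":0,"rz":0},{"grip":0,"dx":0,"dy":0,"dz":-1,"rx":0,"ry":0,"rz":0},{"grip":0,"dx":0,"dy":0,"dz":-1,"rx":0,"ry":0,"rz":0},{"grip":0,"dx":0,"dy":0,"dz":-1,"rx":0,"ry":0,"rz":0},{"grip":0,"dx":0,"dy":0,"dz":-0.6,"rx":0,"ry":0,"rz":0},{"grip":0,"dx":0,"dy":0,"dz":0,"rx":0,"ry":0,"rz":0}]'
python3 - <<'E'
from bench import robot,cams
import cv2
f=cams.snapshot("wrist")["frame"];cv2.imwrite("pics/e.png",f[:,:,::-1]);print(robot.get_obs()['tool_pos'])
E
```

```text
time: 10.18
tool_pos: [0.4549, -0.1947, 0.2322]
ee_rot: [-3.13, 0.003, -3.11]
wrist_force: [-0.4, -0.2, -0.0]
width: 0.0007
[ 0.45449112 -0.19446906  0.23117069]
```

View pics/e.png

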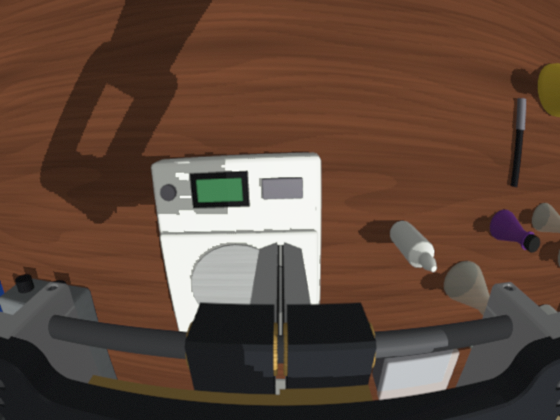

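The wrist view shows the keys up at (168,192) and (282,188), and everything undisturbed. Next I'll go over the mid flask.

```bash
python3 -m inch '[{"grip":0,"dx":-0.5,"dy":0.92,"dz":0,"rx":0,"ry":0,"rz":0},{"grip":0,"dx":-0.5,"dy":0.92,"dz":0,"rx":0,"ry":0,"rz":0},{"grip":0,"dx":-0.5,"dy":0.92,"dz":0,"rx":0,"ry":0,"rz":0},{"grip":0,"dx":-0.5,"dy":0.92,"dz":0,"rx":0,"ry":0,"rz":0},{"grip":0,"dx":-0.5,"dy":0.92,"dz":0,"rx":0,"ry":0,"rz":0},{"grip":0,"dx":-0.5,"dy":0.92,"dz":0,"rx":0,"ry":0,"rz":0},{"grip":0,"dx":-0.5,"dy":0.92,"dz":0,"rx":0,"ry":0,"rz":0},{"grip":0,"dx":-0.5,"dy":0.92,"dz":0,"rx":0,"ry":0,"rz":0},{"grip":0,"dx":-0.5,"dy":0.92,"dz":0,"rx":0,"ry":0,"rz":0},{"grip":0,"dx":-0.5,"dy":0.92,"dz":0,"rx":0,"ry":0,"rz":0},{"grip":0,"dx":-0.5,"dy":0.9,"dz":0,"rx":0,"ry":0,"rz":0},{"grip":0,"dx":0,"dy":0,"dz":0,"rx":0,"ry":0,"rz":0}]'
python3 - <<'E'
from bench import robot,cams
import cv2
f=cams.snapshot("wrist")["frame"];cv2.imwrite("pics/f.png",f[:,:,::-1]);print(robot.get_obs()['tool_pos'])
E
```

```text
time: 11.72
tool_pos: [0.58, 0.0708, 0.2048]
ee_rot: [-3.137, -0.034, -3.112]
wrist_force: [0.0, -0.5, 0.0]
width: 0.0006
[0.57970822 0.06993007 0.20480655]
```

View pics/f.png

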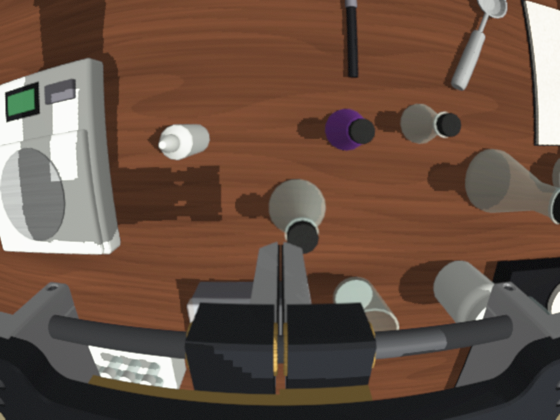

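```bash
python3 -m inch '[{"grip":0,"dx":-0.4,"dy":0.4,"dz":0.2,"rx":0,"ry":-0.39,"rz":0},{"grip":0,"dx":-0.28,"dy":0.28,"dz":0.3,"rx":0,"ry":0,"rz":0},{"grip":0,"dx":0,"dy":0,"dz":0.3,"rx":0,"ry":0,"rz":0},{"grip":0,"dx":0,"dy":0,"dz":0,"rx":0,"ry":0,"rz":0}]'
cat >> h.py <<'E'
def fe(s,p,z):
    K=s["intrinsics"];u=np.array([p[0]-K[0,2],p[1]-K[1,2]]);r=np.hypot(*u);t=r/K[0,0]
    d=np.array([u[0]/r*np.sin(t),-u[1]/r*np.sin(t),-np.cos(t)])
    d=Ro.from_euler("xyz",s["orientation"]).as_matrix()@d;e=np.array(s["eye"]);return e+d*(z-e[2])/d[2]
E
python3 - <<'E'
from bench import robot,cams,spotter
import cv2
from h import *
A=cams.snapshot("wrist");f=A["frame"]
g=cv2.resize(f[170:320,200:400],None,fx=4,fy=4);cv2.imwrite("pics/g.png",g[:,:,::-1])
for p in spotter.place_of(A,"flask_mid_top"):print(p["pixel"],p["score"],fe(A,p["pixel"],.115))
B=cams.snapshot("side");g=cv2.resize(B["frame"][100:280,220:420],None,fx=4,fy=3.3);cv2.imwrite("pics/g2.png",g[:600,:800,::-1])
print(robot.get_obs()['tool_pos'],robot.get_obs()['ee_rot'])
E
```

```text
time: 12.28
tool_pos: [0.5947, 0.0841, 0.1813]
ee_rot: [-3.134, -0.005, -3.116]
wrist_force: [-1.3, -0.8, 0.3]
width: 0.0004
[286.6, 229.7] 0.61 [0.59632338 0.0883958  0.115     ]
[233.9, 301.3] 0.41 [0.66240406 0.04616464 0.115     ]
[0.59534396 0.08441271 0.18278165] [-3.13481825e+00 -2.43908375e-03 -3.11603320e+00]
```

View pics/g.png

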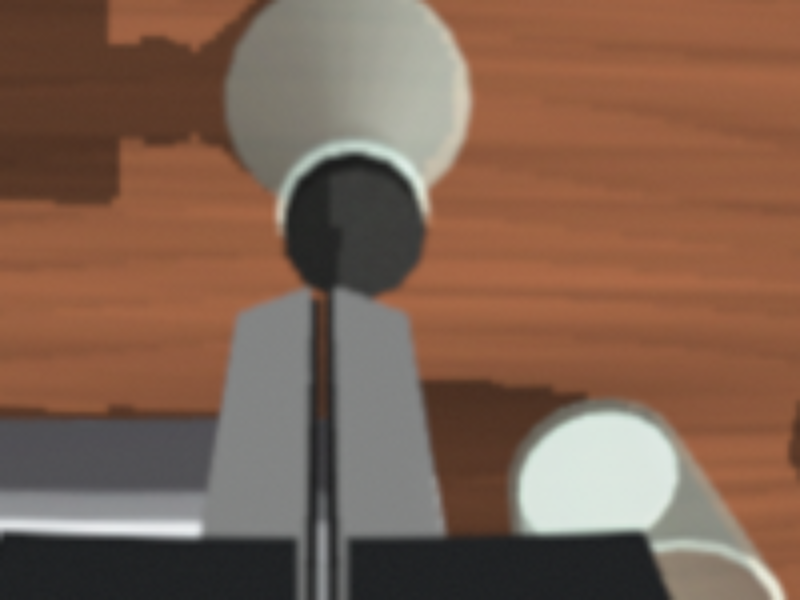

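View pics/g2.png

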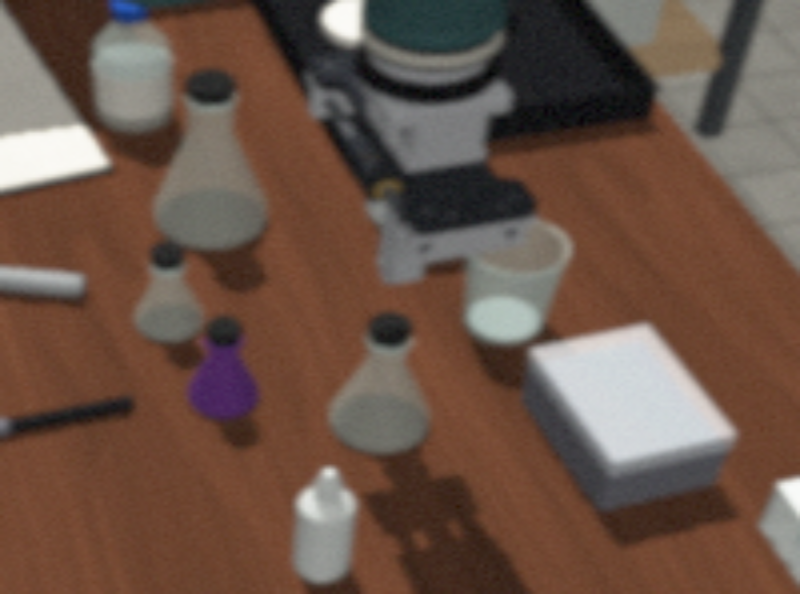

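```bash
python3 -m inch '[{"grip":0,"dx":-0.08,"dy":0.18,"dz":0.35,"rx":0,"ry":0,"rz":0},{"grip":0,"dx":0,"dy":0,"dz":0.35,"rx":0,"ry":0,"rz":0},{"grip":0,"dx":0,"dy":0,"dz":0,"rx":0,"ry":0,"rz":0},{"grip":0,"dx":0,"dy":0,"dz":0,"rx":0,"ry":0,"rz":0}]'
python3 - <<'E'
from bench import robot,cams,spotter
import cv2
from h import *
A=cams.snapshot("wrist");f=A["frame"]
for p in spotter.place_of(A,"flask_mid_top"):print(p["pixel"],p["score"],fe(A,p["pixel"],.115))
g=cv2.resize(f[170:320,200:400],None,fx=4,fy=4);cv2.imwrite("pics/i.png",g[:,:,::-1])
print(robot.get_obs()['tool_pos'],robot.get_obs()['ee_rot'])
E
```

```text
time: 12.92
tool_pos: [0.5974, 0.089, 0.1644]
ee_rot: [-3.135, -0.002, -3.116]
wrist_force: [-1.3, -0.0, -0.2]
width: 0.0005
[282.6, 234.1] 0.59 [0.59636973 0.09016105 0.115     ]
[0.59744316 0.08894504 0.16453489] [-3.13477350e+00 -1.72269323e-03 -3.11625637e+00]
```

View pics/i.png

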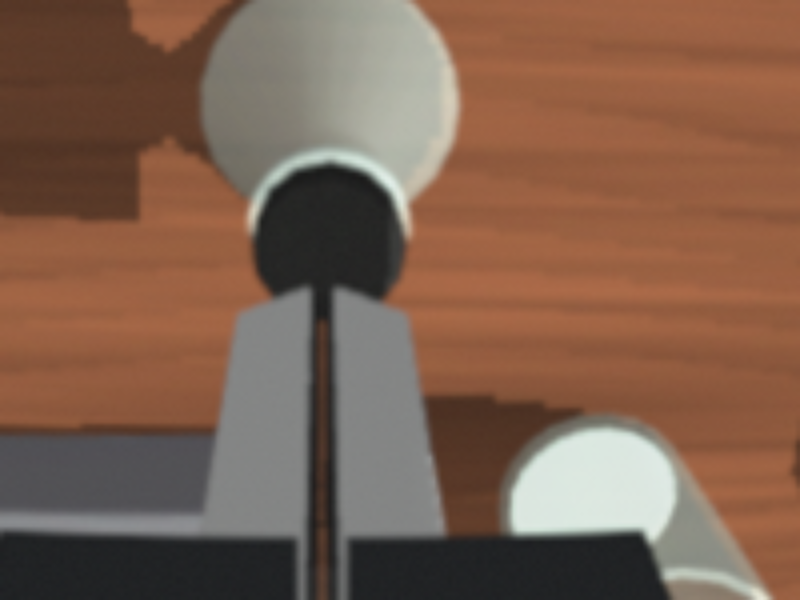

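The stopper, at about (282,230) in the full picture, is centred under the fingertips with 35 mm of clearance. I'll hold for about 2.75 s.

```bash
python3 -m inch '[{"grip":0,"dx":0,"dy":0,"dz":0,"rx":0,"ry":0,"rz":0},{"grip":0,"dx":0,"dy":0,"dz":0,"rx":0,"ry":0,"rz":0},{"grip":0,"dx":0,"dy":0,"dz":0,"rx":0,"ry":0,"rz":0},{"grip":0,"dx":0,"dy":0,"dz":0,"rx":0,"ry":0,"rz":0},{"grip":0,"dx":0,"dy":0,"dz":0,"rx":0,"ry":0,"rz":0},{"grip":0,"dx":0,"dy":0,"dz":0,"rx":0,"ry":0,"rz":0},{"grip":0,"dx":0,"dy":0,"dz":0,"rx":0,"ry":0,"rz":0},{"grip":0,"dx":0,"dy":0,"dz":0,"rx":0,"ry":0,"rz":0},{"grip":0,"dx":0,"dy":0,"dz":0,"rx":0,"ry":0,"rz":0},{"grip":0,"dx":0,"dy":0,"dz":0,"rx":0,"ry":0,"rz":0},{"grip":0,"dx":0,"dy":0,"dz":0,"rx":0,"ry":0,"rz":0},{"grip":0,"dx":0,"dy":0,"dz":0,"rx":0,"ry":0,"rz":0}]'
```

```text
time: 14.52
tool_pos: [0.5977, 0.0889, 0.1653]
ee_rot: [-3.135, -0.0, -3.116]
wrist_force: [0.2, -0.6, 0.1]
width: 0.0003
```

```bash
python3 -m inch '[{"grip":0,"dx":0,"dy":0,"dz":0,"rx":0,"ry":0,"rz":0},{"grip":0,"dx":0,"dy":0,"dz":0,"rx":0,"ry":0,"rz":0},{"grip":0,"dx":0,"dy":0,"dz":0,"rx":0,"ry":0,"rz":0},{"grip":0,"dx":0,"dy":0,"dz":0,"rx":0,"ry":0,"rz":0},{"grip":0,"dx":0,"dy":0,"dz":0,"rx":0,"ry":0,"rz":0},{"grip":0,"dx":0,"dy":0,"dz":0,"rx":0,"ry":0,"rz":0},{"grip":0,"dx":0,"dy":0,"dz":0,"rx":0,"ry":0,"rz":0},{"grip":0,"dx":0,"dy":0,"dz":0,"rx":0,"ry":0,"rz":0},{"grip":0,"dx":0,"dy":0,"dz":0,"rx":0,"ry":0,"rz":0},{"grip":0,"dx":0,"dy":0,"dz":0,"rx":0,"ry":0,"rz":0}]'
```

```text
time: 15.78
tool_pos: [0.5977, 0.0889, 0.1653]
ee_rot: [-3.135, -0.0, -3.116]
wrist_force: [0.2, -0.2, 0.0]
width: 0.0003
```

```bash
python3 -m inch '[{"grip":0,"dx":0,"dy":0,"dz":-1,"rx":0,"ry":0,"rz":0},{"grip":0,"dx":0,"dy":0,"dz":-1,"rx":0,"ry":0,"rz":0},{"grip":0,"dx":0.1,"dy":-0.6,"dz":0,"rx":0,"ry":0,"rz":0},{"grip":0,"dx":0.1,"dy":-1,"dz":0,"rx":0,"ry":0,"rz":0},{"grip":0,"dx":0.1,"dy":-1,"dz":0,"rx":0,"ry":0,"rz":0},{"grip":0,"dx":0.1,"dy":-1,"dz":0,"rx":0,"ry":0,"rz":0},{"grip":0,"dx":0.1,"dy":-1,"dz":0,"rx":0,"ry":0,"rz":0},{"grip":0,"dx":0.1,"dy":-1,"dz":0,"rx":0,"ry":0,"rz":0},{"grip":0,"dx":0.1,"dy":-1,"dz":0,"rx":0,"ry":0,"rz":0},{"grip":0,"dx":0.1,"dy":-1,"dz":0,"rx":0,"ry":0,"rz":0},{"grip":0,"dx":0.1,"dy":-1,"dz":0,"rx":0,"ry":0,"rz":0},{"grip":0,"dx":0.1,"dy":-1,"dz":0,"rx":0,"ry":0,"rz":0}]'
```

```text
time: 17.27
tool_pos: [0.5704, -0.1654, 0.2042]
ee_rot: [-3.135, -0.02, -3.118]
wrist_force: [0.3, -0.0, -0.7]
width: 0.0005
```

```bash
python3 -m inch '[{"grip":0,"dx":-0.1,"dy":-1,"dz":0,"rx":0,"ry":-0.23,"rz":0},{"grip":0,"dx":-0.1,"dy":-1,"dz":0,"rx":0,"ry":0,"rz":0},{"grip":0,"dx":0,"dy":-1,"dz":0,"rx":0,"ry":0,"rz":0},{"grip":0,"dx":0,"dy":0,"dz":0.8,"rx":0,"ry":0,"rz":0},{"grip":0,"dx":0,"dy":0,"dz":0.8,"rx":0,"ry":0,"rz":0},{"grip":0,"dx":0,"dy":0,"dz":0.4,"rx":0,"ry":0,"rz":0},{"grip":0,"dx":0,"dy":0,"dz":0,"rx":0,"ry":0,"rz":0},{"grip":0,"dx":0,"dy":0,"dz":0,"rx":0,"ry":0,"rz":0}]'
python3 - <<'E'
from bench import robot,cams,spotter
import cv2
from h import *
for n in("wrist","top","side"):
    A=cams.snapshot(n);f=A["frame"]
    g=f[170:320,200:400] if n=="wrist" else f[270:410,280:440]
    if n!="top":g=cv2.resize(g,None,fx=4,fy=4);cv2.imwrite(f"pics/j_{n}.png",g[:,:,::-1])
    for p in spotter.place_of(A,"pan_centre"):print(n,p["pixel"],p["score"],(fe if n=="wrist" else atz)(A,p["pixel"],.061))
print(robot.get_obs()['tool_pos'],robot.get_obs()['ee_rot'])
E
```

```text
time: 18.27
tool_pos: [0.5688, -0.2505, 0.1434]
ee_rot: [-3.138, -0.012, -3.127]
wrist_force: [-0.4, 0.1, -0.4]
width: 0.0004
wrist [287.4, 235.4] 0.98 [ 0.58073174 -0.24489714  0.061     ]
top [385.1, 191.4] 0.54 [ 0.57614408 -0.24922134  0.061     ]
side [357.5, 327.6] 0.97 [ 0.57858544 -0.23778575  0.061     ]
[ 0.56910562 -0.25029801  0.14373321] [-3.13756721 -0.01168495 -3.12694338]
```

View pics/j_wrist.png

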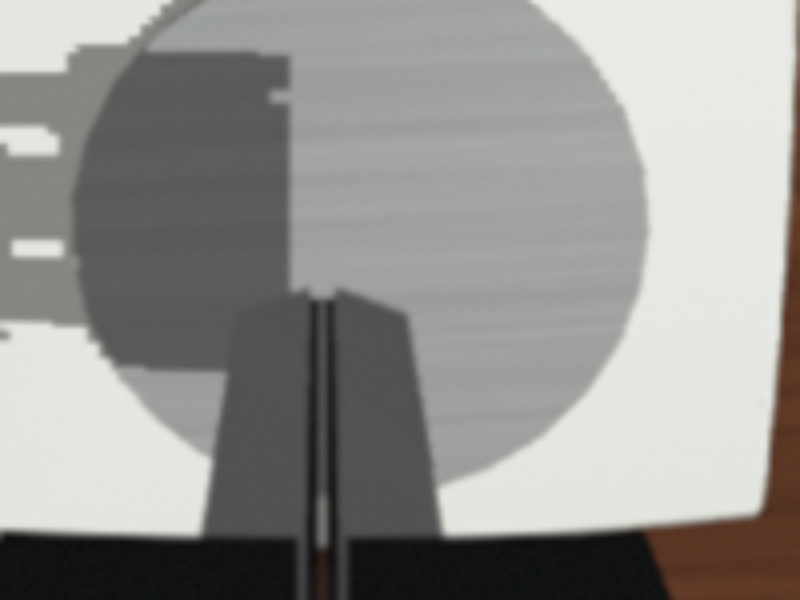

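View pics/j_side.png

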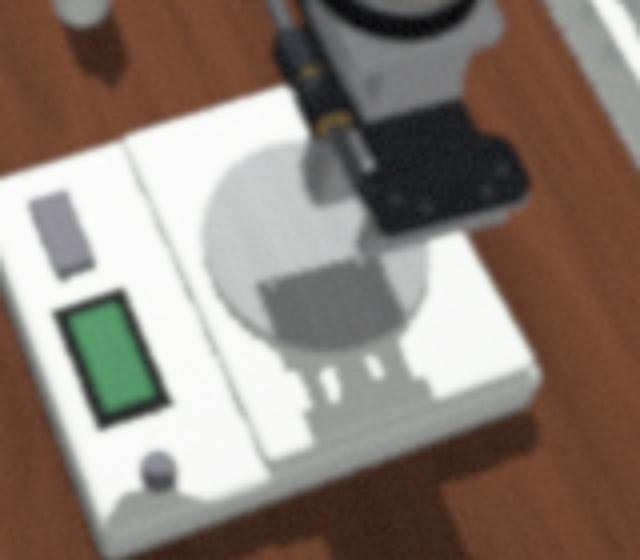

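Both keys are up. I'll correct by about (+10, +7) mm and come down to 35 mm above the pan.

```bash
python3 -m inch '[{"grip":0,"dx":-0.4,"dy":0.28,"dz":0,"rx":0,"ry":-0.14,"rz":0},{"grip":0,"dx":0,"dy":0,"dz":0.6,"rx":0,"ry":0,"rz":0},{"grip":0,"dx":0,"dy":0,"dz":0.6,"rx":0,"ry":0,"rz":0},{"grip":0,"dx":0,"dy":0,"dz":0,"rx":0,"ry":0,"rz":0},{"grip":0,"dx":0,"dy":0,"dz":0,"rx":0,"ry":0,"rz":0}]'
python3 - <<'E'
from bench import robot,cams,spotter
import cv2
from h import *
A=cams.snapshot("wrist");f=A["frame"]
g=cv2.resize(f[150:300,180:380],None,fx=4,fy=4);cv2.imwrite("pics/k.png",g[:,:,::-1])
for p in spotter.place_of(A,"pan_centre"):print(p["pixel"],p["score"],fe(A,p["pixel"],.061))
print(robot.get_obs()['tool_pos'],robot.get_obs()['ee_rot'])
E
```

```text
time: 19.2
tool_pos: [0.5795, -0.2421, 0.1106]
ee_rot: [-3.138, 0.0, -3.126]
wrist_force: [-0.7, 0.2, -0.7]
width: 0.0005
[279.4, 234.0] 0.68 [ 0.57859219 -0.24301219  0.061     ]
[495.9, 153.3] 0.41 [ 0.51263234 -0.07715834  0.061     ]
[ 0.57955296 -0.24214606  0.11079949] [-3.13820035e+00  2.82002837e-04 -3.12614243e+00]
```

View pics/k.png

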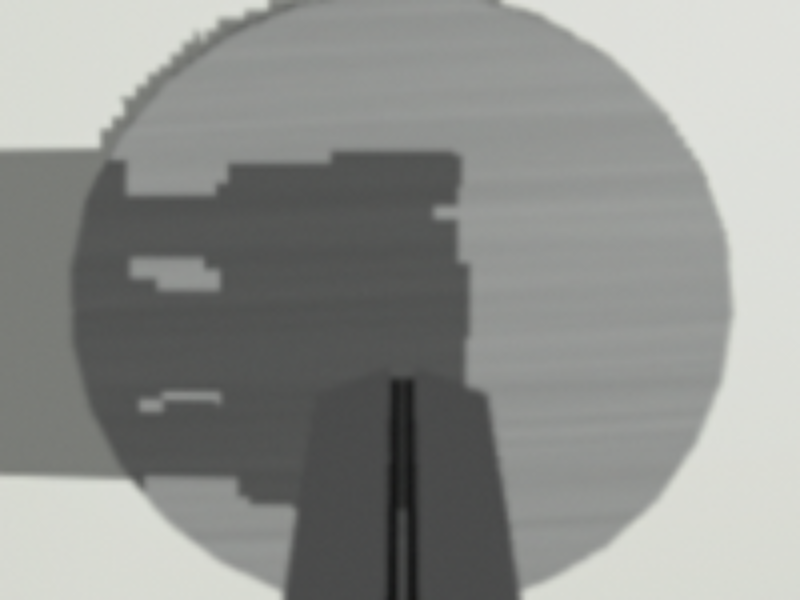

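The fingertips are centred over the pan (at about (280,227) in the full picture) with 36 mm of clearance. I'll hold here.

```bash
python3 -m inch '[{"grip":0,"dx":0,"dy":0,"dz":0,"rx":0,"ry":0,"rz":0},{"grip":0,"dx":0,"dy":0,"dz":0,"rx":0,"ry":0,"rz":0},{"grip":0,"dx":0,"dy":0,"dz":0,"rx":0,"ry":0,"rz":0},{"grip":0,"dx":0,"dy":0,"dz":0,"rx":0,"ry":0,"rz":0},{"grip":0,"dx":0,"dy":0,"dz":0,"rx":0,"ry":0,"rz":0},{"grip":0,"dx":0,"dy":0,"dz":0,"rx":0,"ry":0,"rz":0},{"grip":0,"dx":0,"dy":0,"dz":0,"rx":0,"ry":0,"rz":0},{"grip":0,"dx":0,"dy":0,"dz":0,"rx":0,"ry":0,"rz":0},{"grip":0,"dx":0,"dy":0,"dz":0,"rx":0,"ry":0,"rz":0},{"grip":0,"dx":0,"dy":0,"dz":0,"rx":0,"ry":0,"rz":0},{"grip":0,"dx":0,"dy":0,"dz":0,"rx":0,"ry":0,"rz":0},{"grip":0,"dx":0,"dy":0,"dz":0,"rx":0,"ry":0,"rz":0}]'
```

```text
time: 20.8
tool_pos: [0.5801, -0.2427, 0.1123]
ee_rot: [-3.137, 0.003, -3.126]
wrist_force: [0.5, 0.9, 0.7]
width: 0.0005
```

```bash
python3 -m inch '[{"grip":0,"dx":0,"dy":0,"dz":0,"rx":0,"ry":0,"rz":0},{"grip":0,"dx":0,"dy":0,"dz":0,"rx":0,"ry":0,"rz":0},{"grip":0,"dx":0,"dy":0,"dz":0,"rx":0,"ry":0,"rz":0},{"grip":0,"dx":0,"dy":0,"dz":0,"rx":0,"ry":0,"rz":0},{"grip":0,"dx":0,"dy":0,"dz":0,"rx":0,"ry":0,"rz":0},{"grip":0,"dx":0,"dy":0,"dz":0,"rx":0,"ry":0,"rz":0},{"grip":0,"dx":0,"dy":0,"dz":0,"rx":0,"ry":0,"rz":0},{"grip":0,"dx":0,"dy":0,"dz":0,"rx":0,"ry":0,"rz":0},{"grip":0,"dx":0,"dy":0,"dz":0,"rx":0,"ry":0,"rz":0},{"grip":0,"dx":0,"dy":0,"dz":0,"rx":0,"ry":0,"rz":0}]'; python3 -c "
from bench import robot
o=robot.get_obs();print(o['time'],o['tool_pos'],o['wrist_force']);robot.close_job()"
```

```text
time: 22.05
tool_pos: [0.5802, -0.2427, 0.1123]
ee_rot: [-3.137, 0.003, -3.126]
wrist_force: [0.8, 0.1, -0.1]
width: 0.0004
22.05 [ 0.58015862 -0.24266995  0.11226784] [ 0.80735317  0.09072898 -0.13658643]
the job is handed in; nothing more can be done
```

I did the job in the order asked and handed it in at 22.05 s, with no sign that anything other than the bar key was touched.

- **Zeroing:** I pressed the bar key with the closed fingertips down to its stop. The tips reached 43 mm above the bench and the force rose to about 11 N. After I lifted off, both keys looked up in the pictures. I saw no key-travel reading, so "pressed" rests on the force and the height.
- **Middle flask:** I held about 35–36 mm above its stopper for nearly 3 s. The wrist camera put the tips within about 2 mm of the stopper's centre.
- **Weighing pan:** I held about 37 mm above its centre for nearly 3 s and finished there. The tips were about 2 mm off centre and the wrist force was within sensor noise.

The readings disagreed in two places. The detector sometimes gave false or shifted hits, such as the "pan" mask in the first side view, which I discarded. Its estimates of the pan centre differed between cameras by up to 11 mm, so I relied on the fitted balance position and the close wrist view.

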